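# Shut and lock the coin till

### The arm

A 6-joint arm with a two-finger parallel gripper is mounted at the origin on the work surface. World frame = base frame: x ahead of the robot, y to its left, z up, the work surface at z = 0. Lengths are in m, angles in rad, forces in N, time in s.
With the tool pointing down it reaches from about 0.35 to 0.725 m from the base axis. Payload 6 kg.
Tool frame: the origin (TCP) lies on the mounting face of the last link; the fingertips stand 173 mm ahead of it and the grasp point (between the pads) lies tcp_to_grasp ahead of it (tcp_to_grasp is the distance from the TCP to the grasp point, in m); z points along the fingers, y is the line along which they close (so a half turn about z gives the same grasp; the last joint's range is limited). The gripper opens to 85 mm and grips with 20 to 120 N. Pads are 22 mm wide; open, the fingers measure 114 mm over their backs; the gripper's body (76 mm by 85 mm) begins 54 mm behind the grasp point. The pads swing forward as they close: fully open they stand 13 mm farther back than shut.
Start: joints at [1.538, 0.04, 0.085, 0, -1.615, -0.334], TCP at [0.215, 0.56, 0.405] pointing down, gripper open.
Joint ranges: [-2.56, 2.56], [-1.29, 2.01], [-1.08, 1.49], [-3.29, 1.98], [-2.81, -0.18], [-2.99, 2.99]. Speed limits (rad/s): [2.57, 2.57, 3.01, 3.14, 3.14, 3.14].

### API

Orientations are given as a unit quaternion [w, x, y, z].
In Python, from cell import get_obs, get_image, sign_off, tcp_to_grasp gives the robot as it stands.
- The arm moves only by the shell command python3 -m handwheel 'ROWS' [FORCE]. ROWS is a JSON object of lists of equal length, an entry for each row: "dp": the shift along the tool's x, y, z each as a share of 0.15 m, from -1 to 1, a list of three; "delta_rot": the turn, a rotation vector about the tool's x, y, z each as a share of pi rad, from -1 to 1, a list of three; "grip": the closure, from -1 (fully open) to 1 (shut). A call has 1 to 8 rows; each row shifts and turns the commanded pose from where the row before left it, along the tool's axes as they then stand; what a row does not reach is not made up. A row lasts 1/8 s, in which the tool goes at most 62.5 mm and 10.7 degrees, less where a joint would pass 70% of its speed; a pose out of reach is approached as far as the arm can. A call with a number of a shift or a turn outside -1 to 1 is refused whole. A call with a gripper value outside its range is refused whole. The fingers move at their own pace and stop on an object; FORCE is the grip in N (left out, the last holds). Time passes only in rows, so rows that do not move let the fingers close. It gives the time, the measured TCP pose, the force, the opening and the grip force at its end, in the units of the state.
- get_obs(): the state, without advancing time (a new reading comes with each control period).
- get_image(name): name is "side" or "top"; returns a dict with "image" (480x640x3 uint8, red, green, blue), "K" (3x3 intrinsics, pixels), "R" (3x3) and "t" (3): a world point X has camera coordinates R X + t. Camera axes: x right, y down, z forward; pixel columns grow to the right and rows downward; lengths in m; the calibration is good to about 2 mm. A picture is of the moment at which its call begins. There is no depth.
- sign_off(): hands the job in; it is judged then, once.
The state is a dict: "time": time; "joint_pos": joint angles; "qvel": joint speeds; "tau": joint torques, N m; "position": TCP position; "tcp_rot": TCP orientation; "contact_force": force on the tool from outside, world axes, zero at the start; "torque": the same for the moment, N m; "width": opening from 0.0 (shut) to 1.0 (fully open); "finger_force": force on a finger pad.
Only numpy, scipy, OpenCV 4.12 (cv2) and the standard library are available. Lean on these libraries where they do the work, as an engineer would, in place of code of your own. Each camera call takes 0.05 s, during which the arm holds its last target. There are 200 camera calls.

### The job

Close up the coin till on the counting desk: with the fingertips, push its open drawer fully home without slamming it, then push the flat steel locking slide on top of the till all the way across, so that its tongue goes through the loop on the drawer. Leave the sponge cup, the stamp and the coin tube where they stand.

Things in the scene. Friction and masses are not known exactly. Their poses are not given: they have to be found in the camera images.
- till: Grey steel coin till fixed to the desk, 240 (x) x 320 (y) x 110 mm high without its drawer front. Origin: centre of its underside, on the desk. Its own x axis points from its front to its back, its y axis to its left as the robot sees it, z up; at yaw 0 its front faces the robot. Two dark guide rails, 10 mm high and 10 mm wide, run along y on its top on both sides of the locking slide (centred at x = -101 and +1 mm, from y = -120 to +45 mm)
- drawer (a joint): Drawer opening in m: 0 = fully home against a stop, grows as it comes out along the till's -x, at most 0.12. It stays where it is left and needs about 3 N to move, plus 15 N per m/s
- front (a point): Point on the flat outer face of the drawer front, mid-width, 85 mm above the desk; moves with the drawer; axes as the till's (pushing along +x shuts it). The front is a grey panel 316 mm wide and 18 mm thick, from 6 to 104 mm above the desk, with no handle. Behind it is a black coin tray filled to 90 mm above the desk with coin stacks lying in it
- loop (a point): Centre of the opening of the steel loop that rides on the drawer, 122 mm above the desk, 88 mm behind the front face and 72 mm to the till's +y from its middle; axes as the till's. It is 22 mm long along y, its top is 134 mm above the desk, and it stands on a 40 mm wide strap lying 111 to 114 mm above the desk. The tongue enters along +y when the drawer is home
- slide (a joint): Locking slide travel in m: about 0 = drawn back, 0.06 = all the way across, at a stop; grows along the till's +y. It stays where it is left and needs about 3 N to move, plus 12 N per m/s
- push_edge (a point): Centre of the locking slide's rear (-y) edge face, 121 mm above the desk; moves with the slide; axes as the till's (pushing along +y locks). The slide is a steel plate 90 x 90 mm and 20 mm thick, lying 1 mm above the till's top, with a 20 mm wide tongue that sticks out 50 mm from its other (+y) edge; the edge face spans 45 mm to each side along x and 10 mm up and down from this point. Between it and the till's -y side the top (110 mm above the desk) is bare
- cup: Bystander: loose blue plastic sponge cup, round, 72 mm across, 32 mm high, on the desk beside the till's front. Origin: centre of its underside
- stamp: Bystander: loose wooden hand stamp standing upright, 38 mm across the foot, 74 mm high, on the desk beside the till's front (cup and stamp may be either side). Origin: centre of its underside
- tube: Bystander: loose upright metal coin tube with white cap, 31 mm across, 70 mm high, standing on the rear part of the till's top. Origin: centre of its underside

How it is judged:
On the way, in this order (a step that is already met when the one before it is completed fails the run):
1. the drawer is pushed home (less than 5 mm open) (value of joint drawer below 0.005 m), for 0.2 s.
2. then the locking slide is pushed across (at least 54 of 60 mm) with the drawer home (value of joint drawer below 0.005 m and value of joint slide above 0.054 m), for 0.2 s.
At the end, for the whole second after the job is handed in: The drawer is less than 5 mm open, the locking slide is at least 54 mm of its 60 mm across, and cup, stamp and tube stand upright (within 0.2 rad) less than 20 mm from where they stood (all of step 2 and distance of each of cup, stamp, tube from where it was at the start of the episode below 0.02 m and angle between each of cup, stamp, tube's own z axis and vertical below 0.2 rad); the robot touches nothing.
It fails at once if the drawer is slammed (faster than 0.4 m/s) (velocity of joint drawer below -0.4 m/s).
It fails at once if the locking slide is pushed more than 15 mm across while the drawer is more than 10 mm open (value of joint slide above 0.015 m and value of joint drawer above 0.01 m).
It fails at once if the sponge cup is moved more than 20 mm, lifted or tipped over (distance of cup from where it was at the start of the episode above 0.02 m or angle between cup's own z axis and vertical above 0.4 rad).
It fails at once if the rubber stamp is moved more than 20 mm, lifted or tipped over (distance of stamp from where it was at the start of the episode above 0.02 m or angle between stamp's own z axis and vertical above 0.4 rad).
It fails at once if the coin tube is moved more than 20 mm, lifted or tipped over (distance of tube from where it was at the start of the episode above 0.02 m or angle between tube's own z axis and vertical above 0.4 rad).
It also fails if it takes over 45 s, if anything falls off the work surface, if the arm or the gripper's body presses on something with over 40 N, if the wrist force passes 120 N, or if a joint passes its speed limit or range.

## Working session

There is one attempt and no reset: what is moved stays moved. The work goes in short steps, Python scripts to look and compute and a shell command to move; the robot and the scene stay as the last step left them, time stands still between calls to the robot, and variables do not carry over. Pictures are saved under pics/ and viewed, at most 10 in all, crops included, and the job is handed in when it is done.

```bash
mkdir -p pics
python3 - <<'E'
from cell import *
import cv2, pickle
o=get_obs(); print(o, tcp_to_grasp)
for n in("side","top"):
    d=get_image(n); cv2.imwrite(f"pics/{n}0.png",d["image"][:,:,::-1]); pickle.dump({k:d[k] for k in"KRt"},open(n+".pkl","wb")); print(d["K"],d["R"],d["t"])
E
```

```text
{'time': 0.0, 'joint_pos': array([ 1.53769153e+00,  4.08402477e-02,  8.37885316e-02, -4.84211559e-04,
       -1.61547220e+00, -3.33710876e-01]), 'qvel': array([ 1.09087280e-05, -1.60641241e-04,  1.15980719e-03,  9.45194723e-04,
        1.61527806e-04,  3.26852537e-04]), 'tau': array([-5.43610131e-04, -3.68189621e+01,  3.47417450e+01,  6.93226218e+00,
       -5.43432354e-03, -7.95974529e-06]), 'position': array([0.21507294, 0.56011178, 0.40364617]), 'tcp_rot': array([ 8.90275188e-04,  9.83229416e-01, -1.82370806e-01, -1.09803593e-04]), 'contact_force': array([-0.40542008,  0.15087981,  0.64911048]), 'torque': array([-0.01755522, -0.00856628, -0.01581168]), 'finger_force': 0.0, 'width': 1.001734848210732} 0.1547
[[448.548072     0.         329.44084076]
 [  0.         448.548072   240.747325  ]
 [  0.           0.           1.        ]] [[ 0.89345474 -0.44890151 -0.01503546]
 [-0.32285194 -0.61858409 -0.71632419]
 [ 0.31225831  0.64485747 -0.69760561]] [-0.50810049  0.28716128  0.69153791]
[[514.97870287   0.         316.12477285]
 [  0.         514.97870287 239.37220091]
 [  0.           0.           1.        ]] [[-0.02063536 -0.99910236 -0.0369953 ]
 [-0.99699013  0.02332945 -0.07393526]
 [ 0.07473197  0.03535827 -0.9965766 ]] [0.08286699 0.62234545 0.98136263]
```

View pics/top0.png

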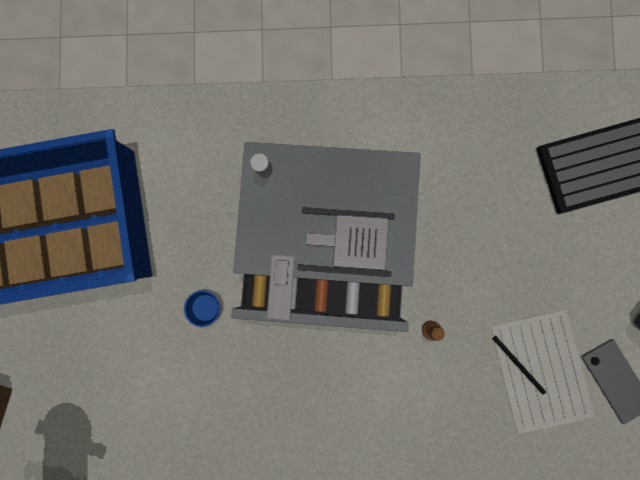

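View pics/side0.png

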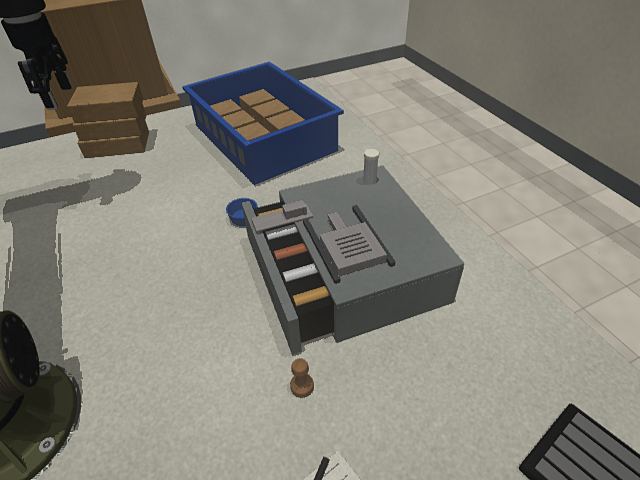

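The top view shows the till's top corners at about (244,142), (420,153), (412,286) and (234,273). The drawer front runs from (233,315) to (407,328), and the slide's rear edge is at about u=387. The cup is at (203,308), the stamp at (433,330) and the tube at (260,163). I'll enlarge a crop for accuracy.

```bash
python3 - <<'E'
import cv2
i=cv2.imread("pics/top0.png")[130:350,180:460]
cv2.imwrite("pics/c1.png",cv2.resize(i,(0,0),fx=2.7,fy=2.7,interpolation=cv2.INTER_CUBIC))
E
cat > h.py <<'E'
import pickle,numpy as np
C={n:pickle.load(open(f"{n}.pkl","rb")) for n in("side","top")}
def bp(u,v,z,n="top"):
    c=C[n];d=c["R"].T@np.linalg.solve(c["K"],[u,v,1]);o=-c["R"].T@c["t"];return o+d*(z-o[2])/d[2]
def pr(X,n="top"):
    c=C[n];p=c["K"]@(c["R"]@np.array(X)+c["t"]);return p[:2]/p[2]
E
```

```text
(no output)
```

View pics/c1.png

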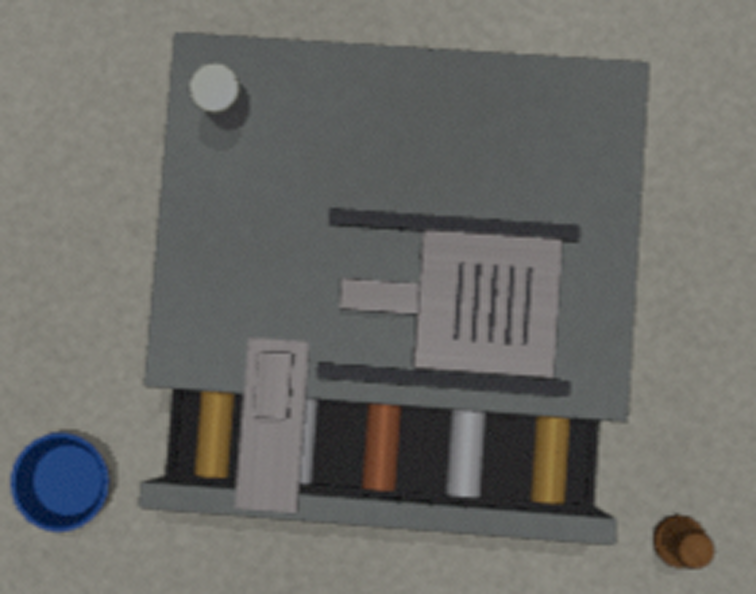

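The crop gives these positions: till top corners (174,33), (648,63), (629,421), (146,386); slide rear edge (562,240) to (553,378); outer edge of the drawer front (141,507) to (614,542); cup (60,481), stamp foot (680,540), tube cap (214,87).

Run:
```python
from h import *
from scipy.optimize import least_squares
np.set_printoptions(precision=4,suppress=True)
f=lambda p,z:bp((p[0]+.5)/2.7+180-.5,(p[1]+.5)/2.7+130-.5,z)
print("cam",-C["top"]["R"].T@C["top"]["t"])
P=[f(p,.11)[:2] for p in[(174,33),(648,63),(629,421),(146,386)]]
L=np.array([(.12,.16),(.12,-.16),(-.12,-.16),(-.12,.16)])
def T(q,l): c,s=np.cos(q[2]),np.sin(q[2]);return np.array(q[:2])+np.array(l)@np.array([[c,s],[-s,c]])
r=least_squares(lambda q:(T(q,L)-P).ravel(),[.6,0,0]);q=r.x;print("till",q,r.fun*1000)
def loc(X): c,s=np.cos(q[2]),np.sin(q[2]);return np.array([[c,s],[-s,c]])@(np.array(X[:2])-q[:2])
for n,p,z in[("slide",(562,240),.131),("slide",(553,378),.131),("front",(141,507),.104),("front",(614,542),.104),("frontbot",(141,507),.006),
 ("cup",(60,481),.032),("stampfoot",(680,540),.005),("stamptop",(695,549),.074),("tube",(214,87),.07+.11)]:
  X=f(p,z);print(n,X[:2],loc(X))
```

```text
cam [0.5488 0.0336 1.0271]
till [ 0.6652  0.0457 -0.0915] [ 0.5908  0.4087  1.3275 -1.4327 -0.8435 -0.2235 -1.0748  1.2475]
slide [ 0.6494 -0.0604] [-0.006  -0.1071]
slide [ 0.5607 -0.0519] [-0.0951 -0.1067]
front [0.4815 0.22  ] [-0.1988  0.1568]
front [ 0.4533 -0.0909] [-0.1985 -0.1554]
frontbot [0.4744 0.2398] [-0.2078  0.1758]
cup [0.4958 0.2928] [-0.1913  0.2306]
stampfoot [ 0.4437 -0.1517] [-0.2026 -0.2168]
stamptop [ 0.4446 -0.1489] [-0.2019 -0.214 ]
tube [0.7448 0.1568] [0.0691 0.1179]
```

```bash
python3 -m handwheel '{"dp":[[0,0,0],[0,0,0],[0.18,0.34,0],[0.18,0.34,0],[0.18,0.34,0],[0.18,0.34,0],[0.18,0.34,0],[0.18,0.34,0]],"delta_rot":[[0,0,-0.044],[0,0,-0.044],[0,0,0],[0,0,0],[0,0,0],[0,0,0],[0,0,0],[0,0,0]],"grip":[1,1,1,1,1,1,1,1]}' 20
cat >> h.py <<'E'
def st():
    from cell import get_obs
    from scipy.spatial.transform import Rotation as Ro
    o=get_obs();R=Ro.from_quat(np.roll(o["tcp_rot"],-1)).as_matrix();q=[.6652,.0457,-.0915]
    c,s=np.cos(q[2]),np.sin(q[2]);p=o["position"]
    l=np.array([[c,s],[-s,c]])@(p[:2]-q[:2])
    print("t%.2f"%o["time"],"local",l.round(4),"tip z",round(p[2]-.173,4),"xyaw",round(np.arctan2(R[1,0],R[0,0]),4),"zax",R[:,2].round(3),"F",o["contact_force"].round(1),"w",round(o["width"],2),o["joint_pos"].round(2))
E
python3 -c "from h import *;st()"
```

```text
time: 1.1
position: [0.3491, 0.2389, 0.4045]
tcp_rot: [-0.0, 0.999, -0.045, -0.0]
contact_force: [1.4, 0.8, 0.5]
width: 0.003
finger_force: 0.0
t1.10 local [-0.3325  0.1635] tip z 0.2315 xyaw -0.0897 zax [-0.  0. -1.] F [1.4 0.8 0.5] w 0.0 [ 1.08 -0.45 -0.33 -0.   -1.69  0.4 ]
```

```bash
python3 -m handwheel '{"dp":[[0.18,0.36,0],[0.18,0.36,0],[0.18,0.36,0],[0,0,0.27],[0,0,0.27],[0,0,0.27],[0,0,0.27],[0,0,0]],"delta_rot":[[0,0,0],[0,0,0],[0,0,0],[0,0,0],[0,0,0],[0,0,0],[0,0,0],[0,0,0]],"grip":[1,1,1,1,1,1,1,1]}'; python3 -c "from h import *;st()"
```

```text
time: 2.1
position: [0.4139, 0.0715, 0.2397]
tcp_rot: [0.002, 0.999, -0.045, -0.003]
contact_force: [0.7, 0.0, 1.6]
width: 0.001
finger_force: 0.0
t2.10 local [-0.2526  0.0027] tip z 0.0667 xyaw -0.0906 zax [-0.006 -0.003 -1.   ] F [0.7 0.  1.6] w 0.0 [ 0.66 -0.44 -0.62 -0.   -1.39  0.82]
```

```bash
python3 -m handwheel '{"dp":[[0.08,0,0],[0.08,0,0],[0.08,0,0],[0.08,0,0],[0.08,0,0],[0.08,0,0],[0.08,0,0],[0.08,0,0]],"delta_rot":[[0,0,0],[0,0,0],[0,0,0],[0,0,0],[0,0,0],[0,0,0],[0,0,0],[0,0,0]],"grip":[1,1,1,1,1,1,1,1]}'; python3 -c "from h import *;st()"
```

```text
time: 3.1
position: [0.5113, 0.0632, 0.2427]
tcp_rot: [0.0, 0.999, -0.045, -0.0]
contact_force: [-4.7, -1.0, 3.7]
width: 0.001
finger_force: 2.2
t3.10 local [-0.1548  0.0034] tip z 0.0697 xyaw -0.0904 zax [-0.    -0.001 -1.   ] F [-4.7 -1.   3.7] w 0.0 [ 0.51 -0.15 -0.39  0.   -1.33  0.97]
```

Contact is confirmed at about 5 N. I'll push the rest slowly and watch for the force to rise at the stop.

```bash
python3 -m handwheel '{"dp":[[0.02,0,0],[0.02,0,0],[0.02,0,0]],"delta_rot":[[0,0,0],[0,0,0],[0,0,0]],"grip":[1,1,1]}'; python3 -c "from h import *;st()"
```

```text
time: 3.48
position: [0.5179, 0.0627, 0.2424]
tcp_rot: [0.0, 0.999, -0.045, -0.003]
contact_force: [-27.5, 5.7, 16.1]
width: 0.002
finger_force: 14.4
t3.48 local [-0.1483  0.0035] tip z 0.0694 xyaw -0.09 zax [-0.007 -0.001 -1.   ] F [-27.5   5.7  16.1] w 0.0 [ 0.51 -0.13 -0.37 -0.   -1.33  0.98]
```

```bash
python3 -m handwheel '{"dp":[[0,0,0],[-0.1,0,0],[-0.3,0,0],[0,0,-0.22],[0,0,-0.22],[0,0,-0.22],[0,0.34,0],[0,0.34,0]],"delta_rot":[[0,0,0],[0,0,0],[0,0,0],[0,0,0],[0,0,0],[0,0,0],[0,0,0],[0,0,0]],"grip":[1,1,1,1,1,1,1,1]}'
python3 - <<'E'
from h import *;st()
from cell import get_image
import cv2
i=get_image("top")["image"][:,:,::-1]
cv2.imwrite("pics/c2.png",cv2.resize(i[130:350,180:460],(0,0),fx=2.7,fy=2.7,interpolation=cv2.INTER_CUBIC))
E
```

```text
time: 4.47
position: [0.4505, -0.0342, 0.3423]
tcp_rot: [-0.0, 0.999, -0.044, 0.001]
contact_force: [0.9, -0.4, -0.4]
width: 0.0
finger_force: 0.0
t4.47 local [-0.2065 -0.0992] tip z 0.1693 xyaw -0.0881 zax [ 0.003  0.001 -1.   ] F [ 0.9 -0.4 -0.4] w 0.0 [ 0.37 -0.37 -0.39  0.   -1.55  1.11]
```

View pics/c2.png

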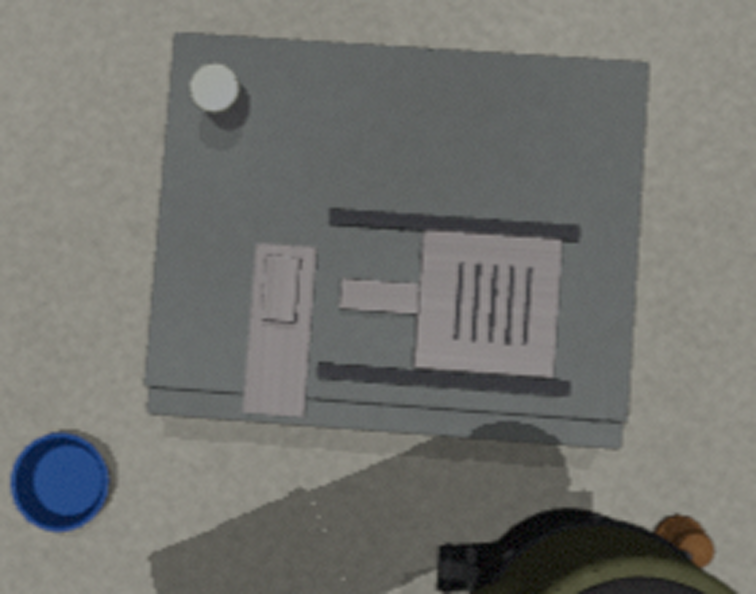

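The drawer is home: only a thin seam shows at v≈390–420, and the loop at (281,288) lines up with the tongue at (380,296). Cup, stamp and tube haven't moved. Next I'll bring the fingers behind the slide's rear edge.

```bash
python3 -m handwheel '{"dp":[[0,0.34,0],[0.35,0,0],[0.35,0,0],[0.35,0,0],[0,0,0.15],[0,0,0.13],[0,0,0.06],[0,0,0]],"delta_rot":[[0,0,0],[0,0,0],[0,0,0],[0,0,0],[0,0,0],[0,0,0],[0,0,0],[0,0,0]],"grip":[1,1,1,1,1,1,1,1]}'; python3 -c "from h import *;st()"
```

```text
time: 5.52
position: [0.6023, -0.0985, 0.291]
tcp_rot: [0.0, 0.999, -0.045, 0.0]
contact_force: [0.4, 0.2, 0.8]
width: -0.002
finger_force: 0.0
t5.53 local [-0.0495 -0.1494] tip z 0.118 xyaw -0.09 zax [ 0. -0. -1.] F [0.4 0.2 0.8] w -0.0 [ 0.17  0.08 -0.08  0.   -1.41  1.31]
```

```bash
python3 -m handwheel '{"dp":[[0,-0.07,0],[0,-0.07,0],[0,-0.07,0],[0,-0.07,0],[0,-0.07,0],[0,-0.07,0],[0,-0.07,0]],"delta_rot":[[0,0,0],[0,0,0],[0,0,0],[0,0,0],[0,0,0],[0,0,0],[0,0,0]],"grip":[1,1,1,1,1,1,1]}'; python3 -c "from h import *;st()"
```

```text
time: 6.4
position: [0.6096, -0.0248, 0.2911]
tcp_rot: [0.0, 0.999, -0.045, 0.0]
contact_force: [1.5, -4.2, 2.8]
width: 0.003
finger_force: 2.0
t6.40 local [-0.0489 -0.0753] tip z 0.1181 xyaw -0.0904 zax [ 0.001 -0.    -1.   ] F [ 1.5 -4.2  2.8] w 0.0 [ 0.29  0.08 -0.08  0.   -1.41  1.19]
```

```bash
python3 -m handwheel '{"dp":[[0,-0.04,0],[0,-0.03,0],[0,-0.02,0]],"delta_rot":[[0,0,0],[0,0,0],[0,0,0]],"grip":[1,1,1]}'; python3 -c "from h import *;st()"
```

```text
time: 6.78
position: [0.6107, -0.0117, 0.2906]
tcp_rot: [0.0, 0.999, -0.045, -0.0]
contact_force: [0.8, -2.8, 2.0]
width: 0.002
finger_force: 1.7
t6.78 local [-0.0491 -0.0622] tip z 0.1176 xyaw -0.0904 zax [-0. -0. -1.] F [ 0.8 -2.8  2. ] w 0.0 [ 0.31  0.09 -0.08 -0.   -1.41  1.17]
```

```bash
python3 -m handwheel '{"dp":[[0,-0.02,0],[0,-0.015,0]],"delta_rot":[[0,0,0],[0,0,0]],"grip":[1,1]}'; python3 -c "from h import *;st()"
```

```text
time: 7.02
position: [0.611, -0.0098, 0.2907]
tcp_rot: [0.004, 0.999, -0.046, -0.001]
contact_force: [2.0, -22.7, -0.1]
width: -0.004
finger_force: 11.1
t7.03 local [-0.0489 -0.0602] tip z 0.1177 xyaw -0.0928 zax [-0.002 -0.007 -1.   ] F [  2.  -22.7  -0.1] w -0.0 [ 0.31  0.09 -0.08  0.01 -1.41  1.16]
```

The slide has reached its stop, with the force up to 23 N. I'll back off, rise clear and look.

```bash
python3 -m handwheel '{"dp":[[0,0,0],[0,0.1,0],[0,0.2,0],[0,0,-0.3],[0,0,-0.3],[-0.4,0,0],[-0.4,0,0],[-0.4,0,0]],"delta_rot":[[0,0,0],[0,0,0],[0,0,0],[0,0,0],[0,0,0],[0,0,0],[0,0,0],[0,0,0]],"grip":[1,1,1,1,1,1,1,1]}'; python3 -m handwheel '{"dp":[[0,0,-0.2],[0,0,0],[0,0,0]],"delta_rot":[[0,0,0],[0,0,0],[0,0,0]],"grip":[1,1,1]}'
python3 - <<'E'
from h import *;st()
from cell import get_image
import cv2
i=get_image("top")["image"][:,:,::-1]
cv2.imwrite("pics/c3.png",cv2.resize(i[130:350,180:460],(0,0),fx=2.7,fy=2.7,interpolation=cv2.INTER_CUBIC))
cv2.imwrite("pics/s3.png",get_image("side")["image"][:,:,::-1])
E
```

```text
time: 8.02
position: [0.4262, -0.0349, 0.3798]
tcp_rot: [-0.001, 0.999, -0.045, -0.001]
contact_force: [-0.3, 0.8, 2.6]
width: 0.003
finger_force: 0.0
time: 8.4
position: [0.4279, -0.0349, 0.4102]
tcp_rot: [-0.001, 0.999, -0.045, -0.0]
contact_force: [0.4, -0.3, -0.7]
width: 0.002
finger_force: 0.0
t8.40 local [-0.229  -0.1019] tip z 0.2372 xyaw -0.0897 zax [-0.001  0.001 -1.   ] F [ 0.4 -0.3 -0.7] w 0.0 [ 0.39 -0.43 -0.31 -0.   -1.69  1.09]
```

View pics/c3.png

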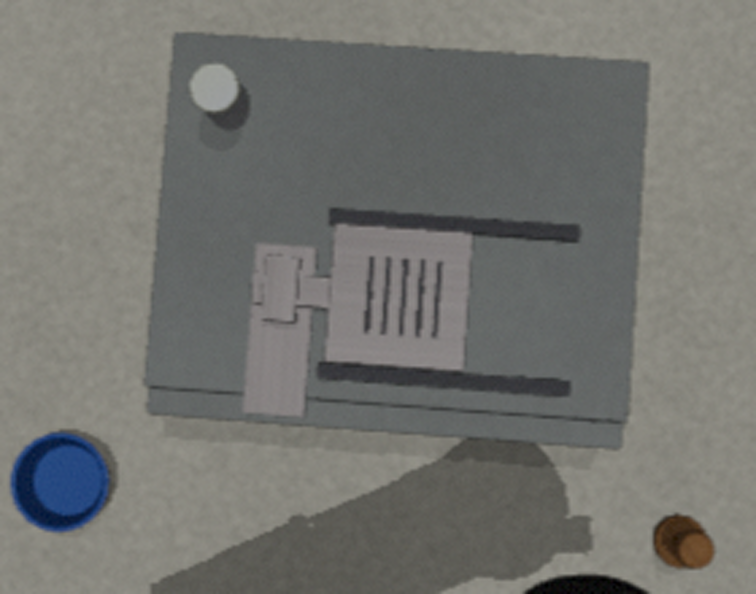

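View pics/s3.png

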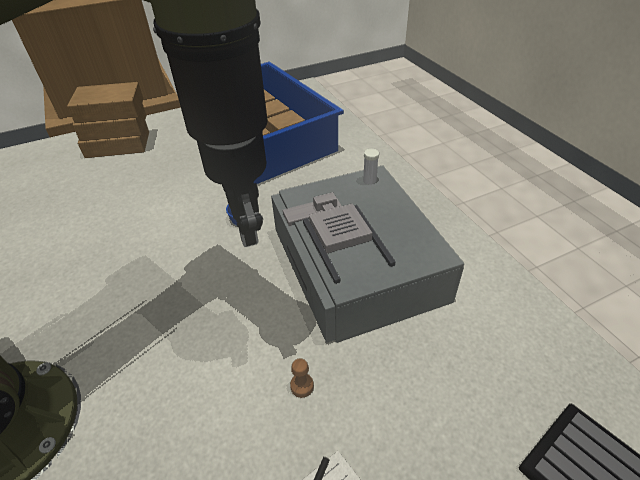

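The tongue is through the loop at crop (281,288), and the slide's rear edge has moved from u=562 to 472, about 60 mm. The drawer is home, the bystanders stand where they were, and the arm is clear of everything.

```bash
python3 -c "from cell import *;print(sign_off())"
```

```text
the job is handed in; nothing more can be done
None
```

The drawer is fully home, the locking slide is at its stop with its tongue through the loop, and the cup, stamp and tube stand where they were; I handed the job in, but no verdict came back.

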